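Set out the vaccine vials by cap colour

TASK

Set up the vaccination table: put each of the four vials with a red, blue, green or yellow cap into the round dish of its own colour, standing upright on the dish's floor inside the rim. Set each one down rather than dropping it and never tip one over; leave the black-capped vial and the white jar standing where they are.

Things in the scene. Friction and masses are not known exactly. Their poses are not given: they have to be found in the camera images.
- red_vial: Loose glass vial with a red cap and a red band round its label, standing upright: straight round body 30 mm in diameter up to 48 mm, then a narrow neck and a 21 mm wide cap, 65 mm tall in all, 25 to 65 g. Origin at the centre of its underside, z up along its axis; its yaw means nothing.
- blue_vial: Loose glass vial with a blue cap and a blue band round its label, standing upright: straight round body 24 mm in diameter up to 45 mm, then a narrow neck and a 21 mm wide cap, 60 mm tall in all, 25 to 65 g. Origin at the centre of its underside, z up along its axis; its yaw means nothing.
- green_vial: Loose glass vial with a green cap and a green band round its label, standing upright: straight round body 30 mm in diameter up to 48 mm, then a narrow neck and a 21 mm wide cap, 65 mm tall in all, 25 to 65 g. Origin at the centre of its underside, z up along its axis; its yaw means nothing.
- yellow_vial: Loose glass vial with a yellow cap and a yellow band round its label, standing upright: straight round body 24 mm in diameter up to 45 mm, then a narrow neck and a 21 mm wide cap, 60 mm tall in all, 25 to 65 g. Origin at the centre of its underside, z up along its axis; its yaw means nothing.
- red_holder: Fixed red round open dish on a white square base 62 mm wide: the dish is 50 mm across inside, 58 mm outside; its flat floor lies 5 mm and its rim 10 mm above the table. Meant for the red vial (30 mm wide, so 10 mm play all round). Origin at the centre of the underside, at table height, z up.
- blue_holder: Fixed blue round open dish on a white square base 62 mm wide: the dish is 44 mm across inside, 52 mm outside; its flat floor lies 5 mm and its rim 10 mm above the table. Meant for the blue vial (24 mm wide, so 10 mm play all round). Origin at the centre of the underside, at table height, z up.
- green_holder: Fixed green round open dish on a white square base 62 mm wide: the dish is 50 mm across inside, 58 mm outside; its flat floor lies 5 mm and its rim 10 mm above the table. Meant for the green vial (30 mm wide, so 10 mm play all round). Origin at the centre of the underside, at table height, z up.
- yellow_holder: Fixed yellow round open dish on a white square base 62 mm wide: the dish is 44 mm across inside, 52 mm outside; its flat floor lies 5 mm and its rim 10 mm above the table. Meant for the yellow vial (24 mm wide, so 10 mm play all round). Origin at the centre of the underside, at table height, z up.
- black_vial: Loose vial like the others, with a black cap and black band, 30 mm in diameter, 65 mm tall, origin at the centre of its underside, z up. It has no holder and stays where it stands.
- jar: Loose white screw jar with a steel lid, 48 mm in diameter, 58 mm tall, origin at the centre of its underside, z up. It stays where it stands. (Not listed: a small carton, a roll of tape, two syringes, a small thermometer and a pen lie between the things, all at most 20 mm tall; about the robot's working area only trays, boxes and cool boxes along the table's far edge and sides, at most 0.2 m tall, and a yellow sharps box 0.42 m tall at the table's left edge beside the robot.)
Not all that is in view belongs to the job. Leave any orange or pink look-alike of the green_vial alone.

How it is judged:
By the outcome, as a careful person would: the job done as asked, in the order asked, and still so for the second after the job is handed in, with the robot touching nothing.
It also fails if it takes over 120 s, if anything falls off the work surface, if the arm or the gripper's body presses on something with over 40 N, if the wrist force passes 120 N, or if a joint passes its speed limit or range.

ROBOT

A 6-joint arm with a two-finger parallel gripper is mounted at the origin on the work surface. World frame = base frame: x ahead of the robot, y to its left, z up, the work surface at z = 0. Lengths are in m, angles in degrees, forces in N, time in s.
With the tool pointing down it reaches from about 0.3 to 0.75 m from the base axis. Payload 8.5 kg.
Tool frame: the origin (TCP) lies at the very end of the fingers, on their centre line; the grasp point (between the pads) lies 19 mm behind it; z points along the fingers, y is the line along which they close (so a half turn about z gives the same grasp; the last joint's range is limited). The gripper opens to 85 mm and grips with 20 to 120 N. Pads are 22 mm wide; open, the fingers measure 114 mm over their backs; the gripper's body (76 mm by 85 mm) begins 54 mm behind the grasp point. The pads swing forward as they close: fully open they stand 13 mm farther back than shut.
Start: joints at [60.544, 21.807, 74.336, -0, 83.858, -12.336], TCP at [0.162, 0.526, 0.231] pointing down, gripper open.
Joint ranges: [-178.18, 178.18], [-50.72, 133.34], [12.68, 142.11], [-81.47, 261.47], [9.98, 163.14], [-165.26, 165.26]. Speed limits (degrees/s): [136.94, 136.94, 180, 180, 180, 180].

INTERFACE

Orientations are given as a 3x3 rotation matrix whose columns are the frame's x, y, z axes.
In Python, from rig import observe, cams, ticket gives the robot as it stands.
- The arm moves only by the tool move_arm, never from a script. Its arguments are lists of equal length, an entry for each row: "jaw": the finger opening in cm, from 0 to 8.54; "dp": the shift along the tool's x, y, z in cm, a list of three; "turn": the turn, a rotation vector about the tool's x, y, z in rad, a list of three. In form: {"jaw": [jaw, ...], "dp": [[tx, ty, tz], ...], "turn": [[wx, wy, wz], ...]}. A call has 1 to 12 rows; each row shifts and turns the commanded pose from where the row before left it, along the tool's axes as they then stand; what a row does not reach is not made up. A row lasts 1/12 s, in which the tool goes at most 41.7 mm and 7.16 degrees, less where a joint would pass 70% of its speed; a pose out of reach is approached as far as the arm can. A call is refused whole if a number of a shift passes 4.17 or a number of a turn 0.125, either way. A call with a gripper value outside its range is refused whole. The fingers move at their own pace and stop on an object; "force" is the grip in N (left out, the last holds). Time passes only in rows, so rows that do not move let the fingers close. It gives the time, the measured TCP pose, the force, the opening and the grip force at its end, in the units of the state.
- observe(): the state, without advancing time (a new reading comes with each control period).
- cams.get_image(name): name is "scene" or "side" or "wrist"; returns (picture, depth): 420x560x3 uint8, red, green, blue; 420x560 float32, m along the optical axis (not along the pixel's ray), 0 where there is no reading.
- cams.calibration(name): a dict with "vertical_fov" (degrees; the focal length in pixels is half the picture's height over the tangent of half this angle, whatever the lens; pixels are square), "cx", "cy" (the principal point, pixels), "view" (4x4, takes a point from world to camera coordinates); the wrist camera has in their place "tool_from_camera" (4x4, takes a point from camera to tool coordinates, whose origin is the TCP and whose axes are the flange's). Camera axes: x right, y up, looking along -z (the intrinsics and any distortion apply to the point x, -y, -z); pixel columns grow to the right and rows downward; lengths in m; the calibration is good to about 2 mm. A picture is of the moment at which its call begins: read the wrist's pose just before it. calibration takes no time and is no camera call.
- ticket.close_job(): hands the job in; it is judged then, once.
Trained networks look in the newest picture that a camera, given by its name, has taken for a name from the list of things; names that differ only in an ending like _2 or _b are one class to them, and where a whole thing is asked for, a point or a joint stands for the part that bears it (a point fixed in the world has none). Each returns a list of dicts, best first, with "p" (0 to 1); they miss things now and then, are a little off and sometimes report something else, mostly with a low value. They report only what shows in the picture. A call takes as long as a camera call. They do not tell look-alikes from the thing itself.
- cams.spot_in(camera, query): "box" ([centre column, centre row, width, height] as shares, 0 to 1, of the picture: columns of its width, rows of its height, round what is visible of it).
- cams.outline_of(camera, query): "mask" (420x560 bool, what is visible of it) and "box" ([centre column, centre row, width, height] as shares, 0 to 1, of the picture: columns of its width, rows of its height, round what is visible of it).
- cams.mark_of(camera, query): "location" ([column, row] as shares, 0 to 1, of the picture: columns of its width, rows of its height: a listed point, or the origin of a listed thing).
The state is a dict: "time_s": time; "q": joint angles; "qvel": joint speeds; "joint_efforts": joint torques, N m; "position": TCP position; "tool_rot": TCP orientation; "ft_force": force on the tool from outside, world axes, zero at the start; "wrist_torque": the same for the moment, N m; "grip_width": finger opening in m; "gripper_force": force on a finger pad.
Only numpy, scipy, OpenCV 4.12 (cv2) and the standard library are available. Lean on these libraries where they do the work, as an engineer would, in place of code of your own. Each camera call takes 0.05 s, during which the arm holds its last target. There are 200 camera calls.

## Working session

There is one attempt and no reset: what is moved stays moved. The work goes in short steps, Python scripts to look and compute and a tool call to move; the robot and the scene stay as the last step left them, time stands still between calls to the robot, and variables do not carry over. Pictures are saved under pics/ and viewed, at most 14 in all, crops included, and the job is handed in when it is done.

Besides the shell and the picture viewer there is one more tool, called after "Emit:" in YAML: its name, and indented under it one key for each argument. move_arm: Moves the arm, as the interface text tells. Its arguments: {"type":"object","properties":{"jaw":{"type":"array","items":{"type":"number"}},"dp":{"type":"array","items":{"type":"array","items":{"type":"number"}}},"turn":{"type":"array","items":{"type":"array","items":{"type":"number"}}},"force":{"type":"number"}},"required":["jaw","dp","turn"]}

```bash
mkdir -p pics
cat > h.py <<'E'
import numpy as np, cv2
from rig import observe, cams, ticket
def cal(n):
    c=cams.calibration(n); f=210/np.tan(np.radians(c["vertical_fov"])/2); return c,f
def pose(n,st=None):
    c,f=cal(n)
    if n=="wrist":
        T=np.eye(4);T[:3,:3]=st["tool_rot"];T[:3,3]=st["position"];M=T@np.array(c["tool_from_camera"])
    else: M=np.linalg.inv(np.array(c["view"]))
    return c,f,M
def ray(n,u,v,st=None):
    c,f,M=pose(n,st)
    d=np.array([(u-c["cx"])/f,-(v-c["cy"])/f,-1.]); return M[:3,3],M[:3,:3]@d
def onz(n,u,v,z,st=None):
    o,d=ray(n,u,v,st); return o+d*(z-o[2])/d[2]
def pt(n,u,v,dep,st=None):
    o,d=ray(n,u,v,st); return o+d*dep
def cloud(n,D,st=None):
    c,f,M=pose(n,st); v,u=np.mgrid[:420,:560]
    P=np.stack([(u-c["cx"])/f*D,-(v-c["cy"])/f*D,-D],-1)
    return P@M[:3,:3].T+M[:3,3]
def save(n,img): cv2.imwrite("pics/"+n,cv2.cvtColor(img,cv2.COLOR_RGB2BGR))
E
python3 - <<'E'
from h import *
np.set_printoptions(precision=3,suppress=True)
for n in("scene","side","wrist"):
    st=observe();im,D=cams.get_image(n);save(n+"1.png",im);np.save(n+"D.npy",D)
    c=cams.calibration(n);print(n,{k:v for k,v in c.items() if k not in("view",)})
    if n=="wrist":break
    P=cloud(n,D)
    for q in["red_vial","blue_vial","green_vial","yellow_vial","black_vial","jar","red_holder","blue_holder","green_holder","yellow_holder"]:
        for r in cams.outline_of(n,q)[:3]:
            m=r["mask"]&(D>0);p=P[m]
            if len(p): print(q,round(r["p"],2),(np.array(r["box"])*[560,420,560,420]).round(),np.median(p,0),np.percentile(p,[2,98],axis=0).ravel())
print(st["position"],st["tool_rot"])
E
```

```text
scene {'vertical_fov': 47.015368638462114, 'cx': 278.36932021548563, 'cy': 218.55331684551044}
red_vial 0.93 [139. 314.  18.  30.] [ 0.554 -0.427  0.041] [ 0.538 -0.439  0.002  0.561 -0.411  0.068]
blue_vial 0.66 [252. 292.   9.  22.] [ 0.652 -0.206  0.041] [ 0.636 -0.213  0.005  0.658 -0.192  0.063]
green_vial 0.73 [320. 174.   8.  29.] [0.389 0.245 0.038] [0.375 0.236 0.004 0.397 0.26  0.066]
green_vial 0.56 [334. 163.  14.  22.] [0.367 0.321 0.033] [0.316 0.312 0.    0.376 0.347 0.068]
green_vial 0.53 [346. 173.   9.  23.] [0.435 0.306 0.036] [0.416 0.297 0.003 0.445 0.328 0.067]
yellow_vial 0.73 [165. 241.  10.  26.] [ 0.373 -0.273  0.036] [ 0.36  -0.282  0.005  0.378 -0.262  0.063]
yellow_vial 0.46 [320. 174.   7.  26.] [0.388 0.245 0.039] [0.371 0.236 0.005 0.397 0.262 0.067]
yellow_vial 0.35 [138. 315.  18.  33.] [ 0.554 -0.427  0.038] [ 0.506 -0.44   0.     0.561 -0.398  0.068]
black_vial 0.68 [243. 239.  11.  23.] [ 0.487 -0.115  0.038] [ 0.471 -0.124  0.001  0.495 -0.096  0.068]
jar 0.72 [357. 193.  19.  26.] [0.527 0.255 0.037] [0.5   0.242 0.003 0.541 0.285 0.062]
red_hol
[... 1779 characters left out ...]
92 0.06 ]
green_holder 0.69 [301. 256.  24.  22.] [0.432 0.12  0.003] [ 0.399  0.091 -0.003  0.463  0.149  0.011]
green_holder 0.68 [299. 186.  12.  17.] [ 0.475 -0.099  0.037] [ 0.462 -0.114 -0.     0.491 -0.091  0.067]
yellow_holder 0.83 [222. 207.  27.  19.] [ 0.691 -0.006  0.002] [ 0.662 -0.039 -0.004  0.722  0.022  0.011]
wrist {'vertical_fov': 66.99069699742326, 'cx': 282.7210651970813, 'cy': 207.69624605964694, 'tool_from_camera': array([[-0.001,  0.945,  0.328,  0.085],
       [ 1.   ,  0.001, -0.   , -0.001],
       [-0.   ,  0.328, -0.945, -0.143],
       [ 0.   ,  0.   ,  0.   ,  1.   ]])}
[0.162 0.526 0.231] [[-0.956  0.294  0.   ]
 [ 0.294  0.956  0.   ]
 [-0.     0.    -1.   ]]
```

Run:
```python
import cv2,numpy as np
a=cv2.imread("pics/scene1.png");b=cv2.imread("pics/side1.png")
cv2.imwrite("pics/sceneB.png",cv2.resize(a[130:340,110:420],None,fx=2.55,fy=2.55,interpolation=cv2.INTER_CUBIC))
cv2.imwrite("pics/sideB.png",cv2.resize(b[95:370,200:380],None,fx=2.15,fy=2.15,interpolation=cv2.INTER_CUBIC))
```

```text
(no output)
```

View pics/sceneB.png

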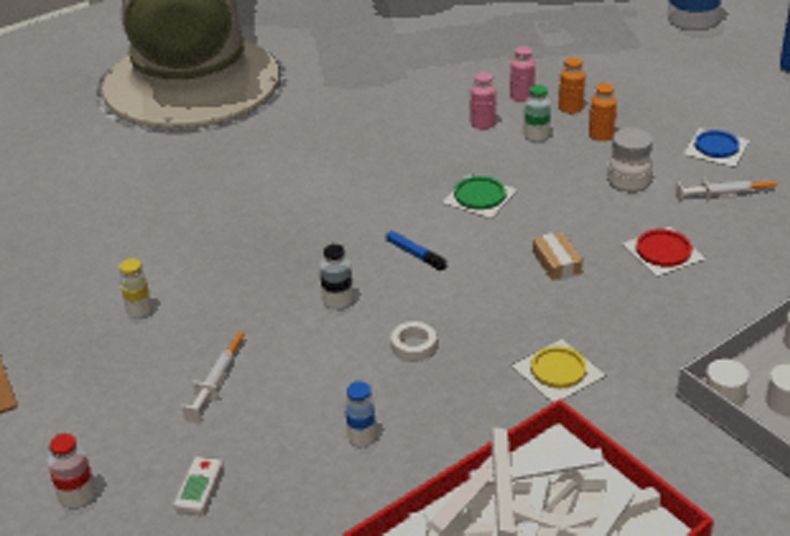

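View pics/sideB.png

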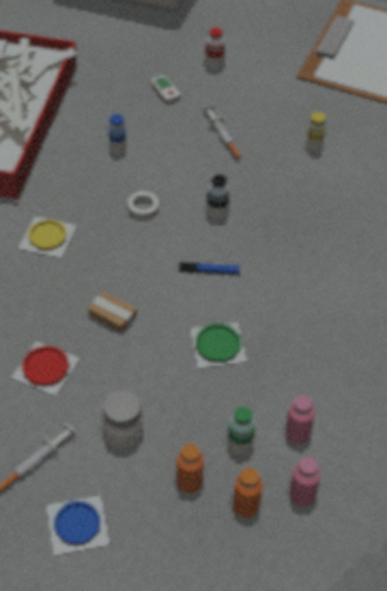

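The green-capped vial is at scene pixel (320,174). The look-alikes to leave alone are pink at (299,169) and (315,159) and orange at (334,163) and (346,174). Only the (320,174) vial has a clear body with a green cap and band, and the enlarged crop confirms this. Next I'll fit the centres.

Run:
```python
from h import *
from scipy.optimize import least_squares
np.set_printoptions(precision=3,suppress=True)
g=dict(red=(.545,-.42,15),blue=(.645,-.2,12),green=(.382,.252,15),yellow=(.367,-.268,12),black=(.48,-.107,15),jar=(.518,.267,24),o1=(.43,.31,15),o2=(.36,.33,15),p1=(.305,.23,15),p2=(.298,.305,15))
C={n:cloud(n,np.load(n+"D.npy")) for n in("scene","side")}
for k,(x,y,r) in g.items():
    for n in C:
        p=C[n].reshape(-1,3);m=(np.hypot(p[:,0]-x,p[:,1]-y)<.032)&(p[:,2]>.012)&(p[:,2]<.042);p=p[m]
        if len(p)<8: print(k,n,len(p));continue
        f=least_squares(lambda c:np.hypot(p[:,0]-c[0],p[:,1]-c[1])-r/1000,(x,y),loss="soft_l1",f_scale=.002)
        print(k,n,len(p),f.x,np.sqrt(np.mean(f.fun**2)))
for k,(x,y) in dict(red=(.633,.2),blue=(.537,.394),green=(.434,.117),yellow=(.694,-.01)).items():
    for n in C:
        p=C[n].reshape(-1,3);im=cv2.imread(f"pics/{n}1.png");hs=cv2.cvtColor(im,cv2.COLOR_BGR2HSV).reshape(-1,3)
        m=(np.hypot(p[:,0]-x,p[:,1]-y)<.05)&(hs[:,1]>130)&(p[:,2]<.02);q=p[m]
        print(k,n,m.sum(),(q.min(0)+q.max(0))[:2]/2,q.min(0),q.max(0))
p=np.concatenate([c.reshape(-1,3) for c in C.values()])
m=(p[:,2]>.03)&(p[:,2]<.5)&(np.hypot(p[:,0],p[:,1])<.95)&(np.hypot(p[:,0],p[:,1])>.25)
H={}
for a in p[m]:
    c=tuple((a[:2]//.05).astype(int)); H.setdefault(c,[]).append(a[2])
for c in sorted(H): 
    if len(H[c])>3: print(np.array(c)*.05,round(max(H[c]),2),end="; ")
```

```text
red scene 160 [ 0.544 -0.425] 0.0010977932177877409
red side 67 [ 0.544 -0.425] 0.0031465665025770945
blue scene 109 [ 0.645 -0.201] 0.0012916974986194047
blue side 57 [ 0.643 -0.201] 0.0021912920737129082
green scene 84 [0.38  0.253] 0.0024144163114380173
green side 86 [0.379 0.253] 0.0014428207059812607
yellow scene 94 [ 0.364 -0.27 ] 0.0012986148132202336
yellow side 58 [ 0.363 -0.269] 0.002140164220481643
black scene 111 [ 0.478 -0.109] 0.001419696720082622
black side 80 [ 0.477 -0.108] 0.0013759142815253683
jar scene 163 [0.516 0.269] 0.002746973699279074
jar side 148 [0.517 0.266] 0.0021997400101850507
o1 scene 91 [0.427 0.314] 0.002577376472306916
o1 side 86 [0.426 0.314] 0.0010055199091174175
o2 scene 83 [0.359 0.329] 0.0023787007258502958
o2 side 88 [0.358 0.33 ] 0.0012318935557653265
p1 scene 86 [0.316 0.223] 0.0020847921019495324
p1 side 89 [0.315 0.223] 0.0013031407297361608
p2 scene 80 [0.299 0.303] 0.002262992183559048
p2 side 86 [0.298 0.302] 0.0011033648430401096
red scene 248 [0.633 0.198] [0.604 0.17  0.002] [0.662 0.227 0.016]
red side 273 [0.631 0.201] [ 0.605  0.
[... 4019 characters left out ...]
.04; [0.75 0.25] 0.04; [ 0.8 -0.4] 0.05; [ 0.8  -0.35] 0.07; [ 0.8 -0.3] 0.08; [ 0.8  -0.25] 0.08; [ 0.8 -0.2] 0.07; [ 0.8  -0.15] 0.08; [ 0.8 -0.1] 0.05; [0.8 0. ] 0.04; [0.8  0.05] 0.04; [0.8 0.1] 0.04; [0.8  0.15] 0.04; [0.8 0.2] 0.04; [0.8  0.25] 0.04; [ 0.85 -0.4 ] 0.05; [ 0.85 -0.35] 0.08; [ 0.85 -0.3 ] 0.07; [ 0.85 -0.25] 0.08; [ 0.85 -0.2 ] 0.08; [ 0.85 -0.15] 0.06; [ 0.85 -0.1 ] 0.06; [0.85 0.  ] 0.04; [0.85 0.05] 0.04; [0.85 0.1 ] 0.04; [0.85 0.15] 0.04; [0.85 0.2 ] 0.04; [0.85 0.25] 0.04; [ 0.9 -0.3] 0.07; [ 0.9  -0.25] 0.08; [ 0.9 -0.2] 0.08; [ 0.9  -0.15] 0.05; [ 0.9 -0.1] 0.05; [0.9 0. ] 0.04; [0.9  0.05] 0.04; [0.9 0.1] 0.04; [0.9  0.15] 0.04; [0.9 0.2] 0.04; [0.9  0.25] 0.04;
```

Emit:
move_arm:
  jaw: [5, 5, 5, 5, 5, 5, 5, 5, 5, 5]
  dp:
    - [-2.89, -1.97, 0]
    - [-2.89, -1.97, 0]
    - [-2.89, -1.97, 0]
    - [-2.89, -1.97, 0]
    - [-2.89, -1.97, 0]
    - [-2.89, -1.97, 0]
    - [-2.89, -1.97, 0]
    - [-2.89, -1.97, 0]
    - [-2.88, -1.96, 0]
    - [-2.88, -1.96, 0]
  turn:
    - [0, 0, 0]
    - [0, 0, 0]
    - [0, 0, 0]
    - [0, 0, 0]
    - [0, 0, 0]
    - [0, 0, 0]
    - [0, 0, 0]
    - [0, 0, 0]
    - [0, 0, 0]
    - [0, 0, 0]
  force: 30

```text
time_s: 1.98
position: [0.3808, 0.251, 0.2315]
tool_rot: [[-0.956, 0.294, 0.0], [0.294, 0.956, 0.0], [-0.0, 0.0, -1.0]]
ft_force: [1.3, 0.7, 0.5]
grip_width: 0.0501
gripper_force: 0.0
```

```bash
cat > go.py <<'E'
from h import *
import sys
np.set_printoptions(precision=4,suppress=True)
T=dict(gv=(.380,.253),rv=(.544,-.425),bv=(.644,-.201),yv=(.3635,-.2695),rh=(.632,.199),bh=(.5365,.395),gh=(.433,.1175),yh=(.693,-.010))
def circ(x,y,r,lo,hi,R=.032):
    from scipy.optimize import least_squares
    st=observe();im,D=cams.get_image("wrist");C=cloud("wrist",D,st);p=C[(D>0)&(np.hypot(C[...,0]-x,C[...,1]-y)<R)&(C[...,2]>lo)&(C[...,2]<hi)]
    if len(p)<20: return len(p),im
    f=least_squares(lambda c:np.hypot(p[:,0]-c[0],p[:,1]-c[1])-r,(x,y),loss="soft_l1",f_scale=.002)
    return (len(p),f.x,p[:,2].max()),im
def delta(x,y,z=None):
    st=observe();d=np.array([x,y,z if z is not None else st["position"][2]])-st["position"]
    print("t",st["time_s"],"pos",st["position"],"d_tool_cm",100*np.array(st["tool_rot"]).T@d,"F",st["ft_force"],"grip",st["grip_width"],st["gripper_force"])
E
python3 - <<'E'
from go import *
r,im=circ(*T["gv"],.015,.012,.044);print(r);save("w2.png",im);delta(*T["gv"],.012);print(observe()["q"],observe()["tool_rot"])
E
```

```text
(162, array([0.3795, 0.2518]), np.float64(0.04375848765492868))
t 2.0333 pos [0.3844 0.2475 0.2314] d_tool_cm [ 0.636   0.4177 21.9366] F [ 4.6439 -1.7372 -0.3202] grip 0.049636012368245636 0.0
[ 17.9651  12.439   88.1494  -0.1376  79.3282 -54.682 ] [[-0.9546  0.2978  0.0021]
 [ 0.2978  0.9546 -0.0018]
 [-0.0026 -0.0011 -1.    ]]
```

View pics/w2.png

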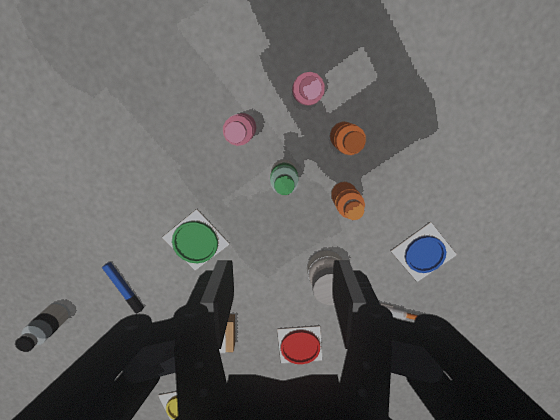

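Emit:
move_arm:
  jaw: [5, 5, 5, 5, 5, 5, 5, 5]
  dp:
    - [0, 0, 0]
    - [0, 0, 0]
    - [0, 0, 3]
    - [0, 0, 3]
    - [0, 0, 3]
    - [0, 0, 3]
    - [0, 0, 0]
    - [0, 0, 0]
  turn:
    - [0, 0, 0]
    - [0, 0, 0]
    - [0, 0, 0]
    - [0, 0, 0]
    - [0, 0, 0]
    - [0, 0, 0]
    - [0, 0, 0]
    - [0, 0, 0]

```text
time_s: 2.7
position: [0.3791, 0.2533, 0.1113]
tool_rot: [[-0.956, 0.293, -0.002], [0.293, 0.956, -0.001], [0.002, -0.001, -1.0]]
ft_force: [-0.1, -0.5, 1.2]
grip_width: 0.0499
gripper_force: 0.0
```

Run:
```python
from go import *
r,im=circ(*T["gv"],.015,.012,.044);print(r);save("w3.png",im);delta(*T["gv"],.012)
```

```text
(516, array([0.3795, 0.2518]), np.float64(0.04398261370719356))
t 2.75 pos [0.38   0.2534 0.1124] d_tool_cm [-0.0055 -0.0466 10.0409] F [ 0.5776  0.7904 -0.1236] grip 0.05003331708802915 0.0
```

View pics/w3.png

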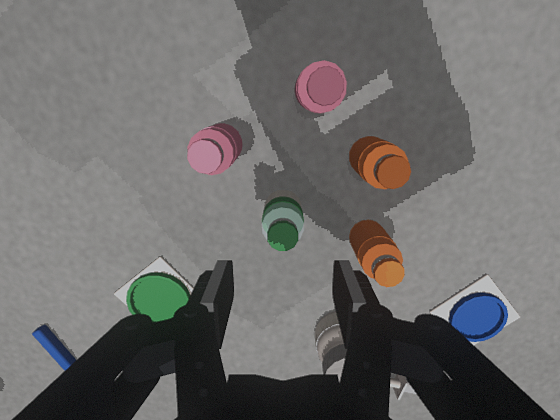

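The green-capped vial at (283,225) is centred between the fingers and the neighbours are clear. Going down.

Emit:
move_arm:
  jaw: [5, 5, 5, 5, 5, 5, 2, 2, 2, 2, 2, 2]
  dp:
    - [0, 0, 2.5]
    - [0, 0, 2.5]
    - [0, 0, 2.5]
    - [0, 0, 1.5]
    - [0, 0, 1.0]
    - [0, 0, 0]
    - [0, 0, 0]
    - [0, 0, 0]
    - [0, 0, 0]
    - [0, 0, 0]
    - [0, 0, 0]
    - [0, 0, 0]
  turn:
    - [0, 0, 0]
    - [0, 0, 0]
    - [0, 0, 0]
    - [0, 0, 0]
    - [0, 0, 0]
    - [0, 0, 0]
    - [0, 0, 0]
    - [0, 0, 0]
    - [0, 0, 0]
    - [0, 0, 0]
    - [0, 0, 0]
    - [0, 0, 0]
  force: 30

```text
time_s: 3.75
position: [0.381, 0.2531, 0.013]
tool_rot: [[-0.956, 0.294, 0.003], [0.294, 0.956, 0.001], [-0.003, 0.002, -1.0]]
ft_force: [-0.2, 1.1, 8.3]
grip_width: 0.0291
gripper_force: 29.9
```

Run:
```python
from go import *
delta(*T["gh"])
```

```text
t 3.75 pos [0.381  0.2531 0.013 ] d_tool_cm [ -8.9644 -11.4287  -0.0016] F [-0.2327  1.1468  8.306 ] grip 0.029106090690089178 29.864575208339375
```

Emit:
move_arm:
  jaw: [2, 2, 2, 2, 2, 2, 2, 2, 2, 2, 2, 2]
  dp:
    - [0, 0, -1]
    - [0, 0, -2]
    - [0, 0, -3]
    - [0, 0, -1]
    - [-1.0, -1.4, 0]
    - [-2, -2.5, 0]
    - [-2, -2.5, 0]
    - [-2, -2.5, 0]
    - [-1.5, -1.8, 0]
    - [-0.55, -0.7, 0]
    - [0, 0, 0]
    - [0, 0, 0]
  turn:
    - [0, 0, 0]
    - [0, 0, 0]
    - [0, 0, 0]
    - [0, 0, 0]
    - [0, 0, 0]
    - [0, 0, 0]
    - [0, 0, 0]
    - [0, 0, 0]
    - [0, 0, 0]
    - [0, 0, 0]
    - [0, 0, 0]
    - [0, 0, 0]
  force: 30

```text
time_s: 4.75
position: [0.4327, 0.1173, 0.0818]
tool_rot: [[-0.955, 0.295, 0.0], [0.295, 0.955, 0.0], [-0.0, 0.0, -1.0]]
ft_force: [-0.3, 0.6, -0.1]
grip_width: 0.029
gripper_force: 29.8
```

Run:
```python
from go import *
st=observe();im,D=cams.get_image("wrist");save("w4.png",im);C=cloud("wrist",D,st)
hs=cv2.cvtColor(im,cv2.COLOR_RGB2HSV)
m=(hs[...,1]>100)&(abs(hs[...,0].astype(int)-62)<20)&(C[...,2]<.02)&(D>0);q=C[m];print(q.min(0),q.max(0),(q.min(0)+q.max(0))/2)
delta(*T["gh"],.018)
```

```text
[0.4038 0.085  0.0037] [0.5678 0.1453 0.0126] [0.4858 0.1152 0.0082]
t 4.8 pos [0.4324 0.1178 0.0816] d_tool_cm [-0.0625 -0.0088  6.3618] F [-0.091  -0.3973 -0.7398] grip 0.029322670442301576 29.837216397863813
```

View pics/w4.png

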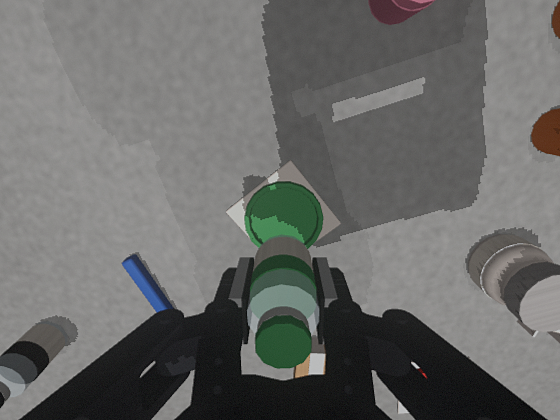

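The green vial is held upright and the dish is straight below it at (284,218).

Emit:
move_arm:
  jaw: [2, 2, 2, 2, 2, 2, 2, 2]
  dp:
    - [0, 0, 1.5]
    - [0, 0, 2]
    - [0, 0, 1.5]
    - [0, 0, 0.7]
    - [0, 0, 0.3]
    - [0, 0, 0.2]
    - [0, 0, 0.1]
    - [0, 0, 0]
  turn:
    - [0, 0, 0]
    - [0, 0, 0]
    - [0, 0, 0]
    - [0, 0, 0]
    - [0, 0, 0]
    - [0, 0, 0]
    - [0, 0, 0]
    - [0, 0, 0]

```text
time_s: 5.47
position: [0.4331, 0.1171, 0.0188]
tool_rot: [[-0.956, 0.294, 0.001], [0.294, 0.956, 0.0], [-0.001, 0.0, -1.0]]
ft_force: [0.7, 0.1, -0.1]
grip_width: 0.0295
gripper_force: 29.8
```

Emit:
move_arm:
  jaw: [2, 2, 2, 2]
  dp:
    - [0, 0, 0.08]
    - [0, 0, 0.08]
    - [0, 0, 0]
    - [0, 0, 0]
  turn:
    - [0, 0, 0]
    - [0, 0, 0]
    - [0, 0, 0]
    - [0, 0, 0]

```text
time_s: 5.8
position: [0.4333, 0.117, 0.018]
tool_rot: [[-0.956, 0.294, 0.002], [0.294, 0.956, 0.0], [-0.002, 0.001, -1.0]]
ft_force: [-2.9, 0.1, 13.2]
grip_width: 0.0292
gripper_force: 31.1
```

Emit:
move_arm:
  jaw: [3.5, 4, 5, 5, 5, 5, 5, 5, 5, 5]
  dp:
    - [0, 0, 0]
    - [0, 0, 0]
    - [0, 0, 0]
    - [0, 0, 0]
    - [0, 0, -1]
    - [0, 0, -2]
    - [0, 0, -3]
    - [0, 0, -3]
    - [0, 0, -2]
    - [0, 0, -0.5]
  turn:
    - [0, 0, 0]
    - [0, 0, 0]
    - [0, 0, 0]
    - [0, 0, 0]
    - [0, 0, 0]
    - [0, 0, 0]
    - [0, 0, 0]
    - [0, 0, 0]
    - [0, 0, 0]
    - [0, 0, 0]

```text
time_s: 6.63
position: [0.4341, 0.117, 0.1346]
tool_rot: [[-0.956, 0.294, 0.006], [0.294, 0.956, -0.0], [-0.005, 0.002, -1.0]]
ft_force: [1.4, -0.5, 0.4]
grip_width: 0.0503
gripper_force: 0.0
```

Emit:
move_arm:
  jaw: [5, 5, 5, 5, 5, 5, 5, 5, 5, 5, 5, 5]
  dp:
    - [-0.2, -1.5, 0]
    - [-0.4, -3, 0]
    - [-0.45, -4, 0]
    - [-0.45, -4, 0]
    - [-0.45, -4, 0]
    - [-0.45, -4, 0]
    - [-0.45, -4, 0]
    - [-0.45, -4, 0]
    - [-0.45, -4, 0]
    - [-0.45, -3.5, 0]
    - [-0.34, -2, 0]
    - [-0.2, -1.0, 0]
  turn:
    - [0, 0, 0]
    - [0, 0, 0]
    - [0, 0, 0]
    - [0, 0, 0]
    - [0, 0, 0]
    - [0, 0, 0]
    - [0, 0, 0]
    - [0, 0, 0]
    - [0, 0, 0]
    - [0, 0, 0]
    - [0, 0, 0]
    - [0, 0, 0]

```text
time_s: 7.63
position: [0.3626, -0.2722, 0.1308]
tool_rot: [[-0.955, 0.297, -0.001], [0.297, 0.955, 0.001], [0.001, 0.0, -1.0]]
ft_force: [-1.4, 0.3, 0.6]
grip_width: 0.0499
gripper_force: 0.0
```

Emit:
move_arm:
  jaw: [5, 5, 5]
  dp:
    - [0, 0, 0]
    - [0, 0, 0]
    - [0, 0, 0]
  turn:
    - [0, 0, 0]
    - [0, 0, 0]
    - [0, 0, 0]

```text
time_s: 7.88
position: [0.3635, -0.2682, 0.1314]
tool_rot: [[-0.956, 0.293, -0.001], [0.293, 0.956, 0.001], [0.001, 0.001, -1.0]]
ft_force: [0.3, 0.4, -0.9]
grip_width: 0.05
gripper_force: 0.0
```

Run:
```python
from go import *
r,im=circ(*T["yv"],.012,.012,.042);print(r);save("w5.png",im);delta(*T["yv"],.012);print(observe()["q"])
```

```text
(329, array([ 0.3642, -0.2709]), np.float64(0.04187294425906146))
t 7.9333 pos [ 0.3636 -0.2682  0.1316] d_tool_cm [-0.0416 -0.1365 11.9563] F [-0.0947 -0.5622  0.1716] grip 0.049940092180420594 0.0
[ -51.4939   18.4647   98.4174    0.0092   63.169  -124.476 ]
```

View pics/w5.png

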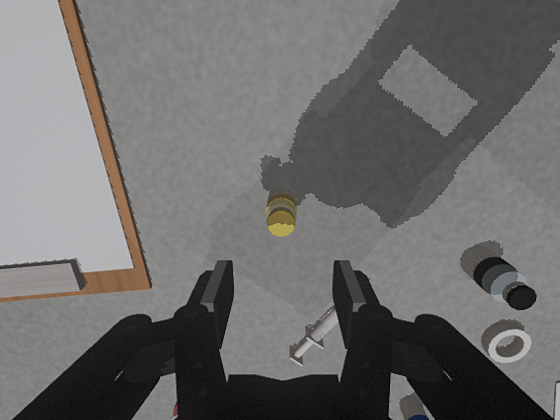

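The yellow vial at (281,218) is about 2 mm off centre in tool y. I'll correct that and go down.

Emit:
move_arm:
  jaw: [5, 5, 5, 5, 5, 5, 5, 1.5, 1.5, 1.5, 1.5, 1.5]
  dp:
    - [0, -0.2, 2.0]
    - [0, 0, 3]
    - [0, 0, 3]
    - [0, 0, 2.5]
    - [0, 0, 1.0]
    - [0, 0, 0.5]
    - [0, 0, 0]
    - [0, 0, 0]
    - [0, 0, 0]
    - [0, 0, 0]
    - [0, 0, 0]
    - [0, 0, 0]
  turn:
    - [0, 0, 0]
    - [0, 0, 0]
    - [0, 0, 0]
    - [0, 0, 0]
    - [0, 0, 0]
    - [0, 0, 0]
    - [0, 0, 0]
    - [0, 0, 0]
    - [0, 0, 0]
    - [0, 0, 0]
    - [0, 0, 0]
    - [0, 0, 0]
  force: 30

```text
time_s: 8.93
position: [0.3633, -0.2718, 0.0128]
tool_rot: [[-0.956, 0.294, 0.002], [0.294, 0.956, -0.001], [-0.002, -0.001, -1.0]]
ft_force: [1.2, 2.2, 7.4]
grip_width: 0.0231
gripper_force: 29.6
```

Emit:
move_arm:
  jaw: [1.5, 1.5, 1.5]
  dp:
    - [0, 0, 0]
    - [0, 0, 0]
    - [0, 0, 0]
  turn:
    - [0, 0, 0]
    - [0, 0, 0]
    - [0, 0, 0]

```text
time_s: 9.18
position: [0.3633, -0.2718, 0.0127]
tool_rot: [[-0.956, 0.294, 0.002], [0.294, 0.956, -0.001], [-0.002, -0.001, -1.0]]
ft_force: [1.3, 2.2, 6.8]
grip_width: 0.0233
gripper_force: 29.6
```

Run:
```python
from go import *
delta(*T["yh"])
```

```text
t 9.1833 pos [ 0.3633 -0.2718  0.0127] d_tool_cm [-23.802   34.729    0.0169] F [1.2571 2.2333 6.7732] grip 0.02333805787630907 29.552595836576074
```

Emit:
move_arm:
  jaw: [1.5, 1.5, 1.5, 1.5, 1.5, 1.5, 1.5, 1.5, 1.5, 1.5, 1.5, 1.5]
  dp:
    - [0, 0, -1]
    - [0, 0, -2]
    - [0, 0, -3]
    - [0, 0, -2]
    - [-0.8, 1.2, 0]
    - [-1.5, 2.2, 0]
    - [-2, 2.9, 0]
    - [-2, 2.9, 0]
    - [-2, 2.9, 0]
    - [-2, 2.9, 0]
    - [-2, 2.9, 0]
    - [-2, 2.9, 0]
  turn:
    - [0, 0, 0]
    - [0, 0, 0]
    - [0, 0, 0]
    - [0, 0, 0]
    - [0, 0, 0]
    - [0, 0, 0]
    - [0, 0, 0]
    - [0, 0, 0]
    - [0, 0, 0]
    - [0, 0, 0]
    - [0, 0, 0]
    - [0, 0, 0]

```text
time_s: 10.18
position: [0.5619, -0.1135, 0.0923]
tool_rot: [[-0.956, 0.294, 0.001], [0.294, 0.956, -0.0], [-0.001, -0.0, -1.0]]
ft_force: [0.3, -0.7, -0.6]
grip_width: 0.0228
gripper_force: 29.5
```

Emit:
move_arm:
  jaw: [1.5, 1.5, 1.5, 1.5, 1.5, 1.5, 1.5, 1.5, 1.5]
  dp:
    - [-2, 2.9, 0]
    - [-2, 2.9, 0]
    - [-2, 2.9, 0]
    - [-1.8, 2.6, 0]
    - [-1.1, 1.6, 0]
    - [-0.6, 1.0, 0]
    - [0, 0, 0]
    - [0, 0, 0]
    - [0, 0, 0]
  turn:
    - [0, 0, 0]
    - [0, 0, 0]
    - [0, 0, 0]
    - [0, 0, 0]
    - [0, 0, 0]
    - [0, 0, 0]
    - [0, 0, 0]
    - [0, 0, 0]
    - [0, 0, 0]

```text
time_s: 10.93
position: [0.6918, -0.0107, 0.0919]
tool_rot: [[-0.956, 0.295, -0.0], [0.295, 0.956, -0.0], [0.0, -0.0, -1.0]]
ft_force: [0.1, 0.1, -0.1]
grip_width: 0.0232
gripper_force: 29.5
```

Run:
```python
from go import *
delta(*T["yh"],.018)
st=observe();im,D=cams.get_image("wrist");save("w6.png",im);C=cloud("wrist",D,st)
hs=cv2.cvtColor(im,cv2.COLOR_RGB2HSV)
m=(hs[...,1]>100)&(abs(hs[...,0].astype(int)-27)<8)&(C[...,2]<.025)&(D>0)&(np.hypot(C[...,0]-.693,C[...,1]+.01)<.04);q=C[m];print(m.sum(),q.min(0),q.max(0))
```

```text
t 10.9333 pos [ 0.6918 -0.0107  0.0919] d_tool_cm [-0.099   0.1088  7.3924] F [ 0.0739  0.1097 -0.0662] grip 0.023211283787531206 29.541969794081524
3279 [ 0.6672 -0.036   0.003 ] [0.7217 0.0146 0.0124]
```

View pics/w6.png

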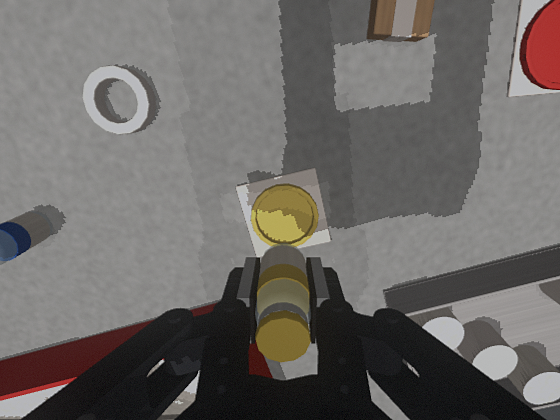

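Emit:
move_arm:
  jaw: [1.5, 1.5, 1.5, 1.5, 1.5, 1.5, 1.5, 1.5, 1.5, 1.5, 1.5]
  dp:
    - [-0.15, 0.05, 1.5]
    - [0, 0, 2.5]
    - [0, 0, 2]
    - [0, 0, 0.7]
    - [0, 0, 0.3]
    - [0, 0, 0.15]
    - [0, 0, 0.1]
    - [0, 0, 0.08]
    - [0, 0, 0.08]
    - [0, 0, 0]
    - [0, 0, 0]
  turn:
    - [0, 0, 0]
    - [0, 0, 0]
    - [0, 0, 0]
    - [0, 0, 0]
    - [0, 0, 0]
    - [0, 0, 0]
    - [0, 0, 0]
    - [0, 0, 0]
    - [0, 0, 0]
    - [0, 0, 0]
    - [0, 0, 0]

```text
time_s: 11.9
position: [0.6941, -0.0101, 0.018]
tool_rot: [[-0.956, 0.294, 0.001], [0.294, 0.956, -0.0], [-0.001, 0.0, -1.0]]
ft_force: [-0.0, -0.1, -0.7]
grip_width: 0.023
gripper_force: 29.5
```

Emit:
move_arm:
  jaw: [1.5, 1.5, 1.5]
  dp:
    - [0, 0, 0.08]
    - [0, 0, 0]
    - [0, 0, 0]
  turn:
    - [0, 0, 0]
    - [0, 0, 0]
    - [0, 0, 0]

```text
time_s: 12.15
position: [0.6942, -0.01, 0.0178]
tool_rot: [[-0.956, 0.294, 0.001], [0.294, 0.956, -0.0], [-0.001, 0.0, -1.0]]
ft_force: [-2.2, 0.0, 4.7]
grip_width: 0.0231
gripper_force: 30.0
```

Emit:
move_arm:
  jaw: [3, 4, 4.5, 4.5, 4.5, 4.5, 4.5, 4.5, 4.5, 4.5]
  dp:
    - [0, 0, 0]
    - [0, 0, 0]
    - [0, 0, 0]
    - [0, 0, 0]
    - [0, 0, -1]
    - [0, 0, -2]
    - [0, 0, -3]
    - [0, 0, -3]
    - [0, 0, -2]
    - [0, 0, -0.5]
  turn:
    - [0, 0, 0]
    - [0, 0, 0]
    - [0, 0, 0]
    - [0, 0, 0]
    - [0, 0, 0]
    - [0, 0, 0]
    - [0, 0, 0]
    - [0, 0, 0]
    - [0, 0, 0]
    - [0, 0, 0]

```text
time_s: 12.98
position: [0.6954, -0.0103, 0.1371]
tool_rot: [[-0.956, 0.294, 0.008], [0.294, 0.956, -0.001], [-0.008, 0.001, -1.0]]
ft_force: [0.5, -0.5, 0.8]
grip_width: 0.0451
gripper_force: 0.0
```

Emit:
move_arm:
  jaw: [5, 5, 5, 5, 5, 5, 5, 5, 5, 5]
  dp:
    - [-0.1, -1.5, 0]
    - [-0.1, -3, 0]
    - [-0.1, -3.7, 0]
    - [-0.1, -3.7, 0]
    - [-0.1, -3.7, 0]
    - [-0.1, -2.5, 0]
    - [-0.2, -1.6, 0]
    - [0, 0, 0]
    - [0, 0, 0]
    - [0, 0, 0]
  turn:
    - [0, 0, 0]
    - [0, 0, 0]
    - [0, 0, 0]
    - [0, 0, 0]
    - [0, 0, 0]
    - [0, 0, 0]
    - [0, 0, 0]
    - [0, 0, 0]
    - [0, 0, 0]
    - [0, 0, 0]

```text
time_s: 13.82
position: [0.6437, -0.1996, 0.1312]
tool_rot: [[-0.956, 0.294, -0.001], [0.294, 0.956, 0.001], [0.001, 0.001, -1.0]]
ft_force: [-0.1, 1.2, 0.4]
grip_width: 0.0503
gripper_force: 0.0
```

Run:
```python
from go import *
delta(*T["bv"],.012)
r,im=circ(*T["bv"],.012,.012,.042);print(r);save("w7.png",im)
```

```text
t 13.8167 pos [ 0.6437 -0.1996  0.1312] d_tool_cm [-0.0854 -0.1289 11.9223] F [-0.0885  1.1732  0.3901] grip 0.05026888149026605 0.0
(332, array([ 0.6442, -0.2019]), np.float64(0.04192636857081833))
```

View pics/w7.png

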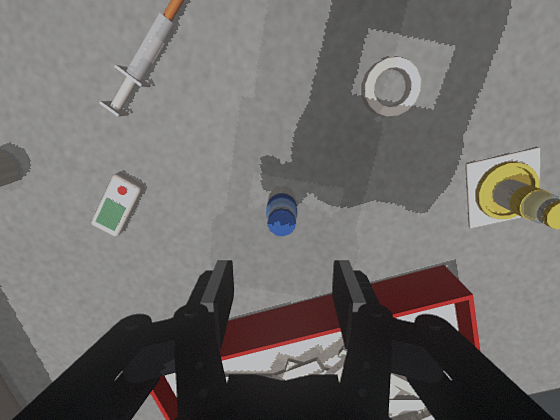

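The blue vial is at (282,218) between the fingers. The yellow vial stands in its dish at (510,195). The red tray wall lies beyond the fingers, so it is clear.

Emit:
move_arm:
  jaw: [5, 5, 5, 5, 5, 5, 5, 1.5, 1.5, 1.5, 1.5, 1.5]
  dp:
    - [-0.05, -0.15, 2.0]
    - [0, 0, 3]
    - [0, 0, 3]
    - [0, 0, 2.4]
    - [0, 0, 1.0]
    - [0, 0, 0.5]
    - [0, 0, 0]
    - [0, 0, 0]
    - [0, 0, 0]
    - [0, 0, 0]
    - [0, 0, 0]
    - [0, 0, 0]
  turn:
    - [0, 0, 0]
    - [0, 0, 0]
    - [0, 0, 0]
    - [0, 0, 0]
    - [0, 0, 0]
    - [0, 0, 0]
    - [0, 0, 0]
    - [0, 0, 0]
    - [0, 0, 0]
    - [0, 0, 0]
    - [0, 0, 0]
    - [0, 0, 0]
  force: 30

```text
time_s: 14.87
position: [0.6445, -0.2025, 0.0146]
tool_rot: [[-0.956, 0.294, 0.003], [0.294, 0.956, -0.001], [-0.003, -0.0, -1.0]]
ft_force: [0.1, 1.3, 7.0]
grip_width: 0.0232
gripper_force: 29.6
```

Emit:
move_arm:
  jaw: [1.5, 1.5]
  dp:
    - [0, 0, 0]
    - [0, 0, 0]
  turn:
    - [0, 0, 0]
    - [0, 0, 0]

```text
time_s: 15.03
position: [0.6445, -0.2025, 0.0146]
tool_rot: [[-0.956, 0.294, 0.003], [0.294, 0.956, -0.001], [-0.003, -0.0, -1.0]]
ft_force: [-0.1, 1.2, 6.4]
grip_width: 0.0233
gripper_force: 29.6
```

Run:
```python
from go import *
delta(*T["bh"])
```

```text
t 15.0333 pos [ 0.6445 -0.2025  0.0146] d_tool_cm [27.9127 53.923  -0.1026] F [-0.0928  1.2449  6.4382] grip 0.023327851887319877 29.57965557114221
```

Emit:
move_arm:
  jaw: [1.5, 1.5, 1.5, 1.5, 1.5, 1.5, 1.5, 1.5, 1.5, 1.5, 1.5, 1.5]
  dp:
    - [0, 0, -1]
    - [0, 0, -2]
    - [0, 0, -3]
    - [0, 0, -3]
    - [0.4, 0.8, -1]
    - [1.0, 2, 0]
    - [1.8, 3.5, 0]
    - [1.8, 3.5, 0]
    - [1.8, 3.5, 0]
    - [1.8, 3.5, 0]
    - [1.8, 3.5, 0]
    - [1.8, 3.5, 0]
  turn:
    - [0, 0, 0]
    - [0, 0, 0]
    - [0, 0, 0]
    - [0, 0, 0]
    - [0, 0, 0]
    - [0, 0, 0]
    - [0, 0, 0]
    - [0, 0, 0]
    - [0, 0, 0]
    - [0, 0, 0]
    - [0, 0, 0]
    - [0, 0, 0]

```text
time_s: 16.03
position: [0.596, 0.0632, 0.1129]
tool_rot: [[-0.956, 0.294, -0.0], [0.294, 0.956, 0.0], [0.0, -0.0, -1.0]]
ft_force: [-0.0, 0.3, -0.7]
grip_width: 0.0232
gripper_force: 29.5
```

Emit:
move_arm:
  jaw: [1.5, 1.5, 1.5, 1.5, 1.5, 1.5, 1.5, 1.5, 1.5, 1.5, 1.5, 1.5]
  dp:
    - [1.8, 3.5, 0]
    - [1.8, 3.5, 0]
    - [1.8, 3.5, 0]
    - [1.8, 3.5, 0]
    - [1.8, 3.5, 0]
    - [1.8, 3.5, 0]
    - [1.8, 3.5, 0]
    - [1.6, 3.1, 0]
    - [1.0, 1.5, 0]
    - [0.5, 1.0, 0]
    - [0, 0, 0]
    - [0, 0, 0]
  turn:
    - [0, 0, 0]
    - [0, 0, 0]
    - [0, 0, 0]
    - [0, 0, 0]
    - [0, 0, 0]
    - [0, 0, 0]
    - [0, 0, 0]
    - [0, 0, 0]
    - [0, 0, 0]
    - [0, 0, 0]
    - [0, 0, 0]
    - [0, 0, 0]

```text
time_s: 17.03
position: [0.5357, 0.3945, 0.1127]
tool_rot: [[-0.956, 0.294, -0.0], [0.294, 0.956, -0.001], [0.0, -0.001, -1.0]]
ft_force: [-0.3, -0.3, -0.1]
grip_width: 0.0233
gripper_force: 29.5
```

Emit:
move_arm:
  jaw: [1.5, 1.5]
  dp:
    - [0, 0, 0]
    - [0, 0, 0]
  turn:
    - [0, 0, 0]
    - [0, 0, 0]

```text
time_s: 17.2
position: [0.5364, 0.3935, 0.1129]
tool_rot: [[-0.955, 0.296, -0.0], [0.296, 0.955, -0.0], [-0.0, -0.0, -1.0]]
ft_force: [0.5, 1.4, -0.5]
grip_width: 0.0229
gripper_force: 29.5
```

Run:
```python
from go import *
delta(*T["bh"],.0195)
st=observe();im,D=cams.get_image("wrist");save("w8.png",im);C=cloud("wrist",D,st)
hs=cv2.cvtColor(im,cv2.COLOR_RGB2HSV)
m=(hs[...,1]>130)&(abs(hs[...,0].astype(int)-110)<15)&(C[...,2]<.025)&(D>0)&(np.hypot(C[...,0]-.5365,C[...,1]-.395)<.04);q=C[m];print(m.sum(),q.min(0),q.max(0))
```

```text
t 17.2 pos [0.5364 0.3935 0.1129] d_tool_cm [0.0291 0.1453 9.3428] F [ 0.5368  1.4226 -0.4931] grip 0.022874664021157724 29.527146834880114
2789 [0.5102 0.3697 0.0034] [0.5614 0.4198 0.0129]
```

View pics/w8.png

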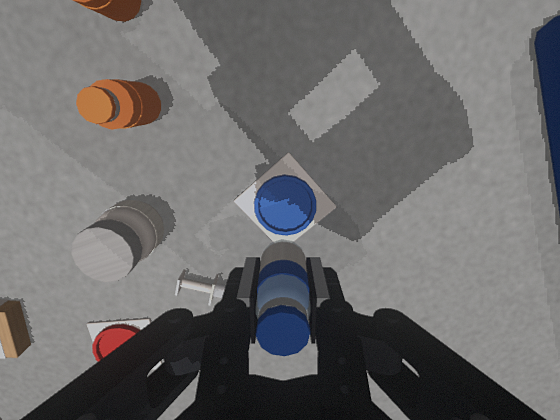

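The blue vial hangs over its dish, whose centre is at image (284,205).

Emit:
move_arm:
  jaw: [1.5, 1.5, 1.5, 1.5, 1.5, 1.5, 1.5, 1.5, 1.5, 1.5, 1.5]
  dp:
    - [0, 0.1, 2.0]
    - [0, 0, 3]
    - [0, 0, 2.5]
    - [0, 0, 1.0]
    - [0, 0, 0.5]
    - [0, 0, 0.2]
    - [0, 0, 0.1]
    - [0, 0, 0.08]
    - [0, 0, 0]
    - [0, 0, 0]
    - [0, 0, 0]
  turn:
    - [0, 0, 0]
    - [0, 0, 0]
    - [0, 0, 0]
    - [0, 0, 0]
    - [0, 0, 0]
    - [0, 0, 0]
    - [0, 0, 0]
    - [0, 0, 0]
    - [0, 0, 0]
    - [0, 0, 0]
    - [0, 0, 0]

```text
time_s: 18.17
position: [0.5362, 0.3961, 0.0197]
tool_rot: [[-0.956, 0.294, 0.001], [0.294, 0.956, 0.001], [-0.001, 0.001, -1.0]]
ft_force: [-0.4, 0.1, 1.6]
grip_width: 0.023
gripper_force: 29.7
```

Emit:
move_arm:
  jaw: [1.5, 1.5, 1.5]
  dp:
    - [0, 0, 0.06]
    - [0, 0, 0]
    - [0, 0, 0]
  turn:
    - [0, 0, 0]
    - [0, 0, 0]
    - [0, 0, 0]

```text
time_s: 18.42
position: [0.5363, 0.3961, 0.0196]
tool_rot: [[-0.956, 0.294, 0.001], [0.294, 0.956, 0.001], [-0.001, 0.001, -1.0]]
ft_force: [-1.0, -1.4, 4.8]
grip_width: 0.0233
gripper_force: 30.1
```

Emit:
move_arm:
  jaw: [3, 4, 4.5, 4.5, 4.5, 4.5, 4.5, 4.5, 4.5, 4.5]
  dp:
    - [0, 0, 0]
    - [0, 0, 0]
    - [0, 0, 0]
    - [0, 0, 0]
    - [0, 0, -1]
    - [0, 0, -2]
    - [0, 0, -3]
    - [0, 0, -3]
    - [0, 0, -2]
    - [0, 0, -0.5]
  turn:
    - [0, 0, 0]
    - [0, 0, 0]
    - [0, 0, 0]
    - [0, 0, 0]
    - [0, 0, 0]
    - [0, 0, 0]
    - [0, 0, 0]
    - [0, 0, 0]
    - [0, 0, 0]
    - [0, 0, 0]

```text
time_s: 19.25
position: [0.5373, 0.3966, 0.1384]
tool_rot: [[-0.956, 0.294, 0.007], [0.294, 0.956, 0.003], [-0.005, 0.005, -1.0]]
ft_force: [-1.3, -0.5, 0.7]
grip_width: 0.0454
gripper_force: 0.0
```

Emit:
move_arm:
  jaw: [5, 5, 5, 5, 5, 5, 5, 5, 5, 5, 5, 5]
  dp:
    - [-0.5, -1.5, 0]
    - [-1, -3, 0]
    - [-1.18, -3.7, 0]
    - [-1.18, -3.7, 0]
    - [-1.18, -3.7, 0]
    - [-1.18, -3.7, 0]
    - [-1.18, -3.7, 0]
    - [-1.18, -3.7, 0]
    - [-1.18, -3.7, 0]
    - [-1.18, -3.7, 0]
    - [-1.18, -3.7, 0]
    - [-1.18, -3.7, 0]
  turn:
    - [0, 0, 0]
    - [0, 0, 0]
    - [0, 0, 0]
    - [0, 0, 0]
    - [0, 0, 0]
    - [0, 0, 0]
    - [0, 0, 0]
    - [0, 0, 0]
    - [0, 0, 0]
    - [0, 0, 0]
    - [0, 0, 0]
    - [0, 0, 0]

```text
time_s: 20.25
position: [0.5403, -0.0416, 0.1332]
tool_rot: [[-0.956, 0.294, -0.001], [0.294, 0.956, 0.0], [0.001, 0.0, -1.0]]
ft_force: [0.4, 0.6, -0.3]
grip_width: 0.0499
gripper_force: 0.0
```

Emit:
move_arm:
  jaw: [5, 5, 5, 5, 5, 5, 5, 5, 5, 5, 5, 5]
  dp:
    - [-1.18, -3.7, 0]
    - [-1.18, -3.7, 0]
    - [-1.18, -3.7, 0]
    - [-1.18, -3.7, 0]
    - [-1.18, -3.7, 0]
    - [-1.18, -3.7, 0]
    - [-1.18, -3.7, 0]
    - [-1.18, -3.7, 0]
    - [-1.18, -3.7, 0]
    - [-0.75, -2.3, 0]
    - [-0.2, -1.0, 0]
    - [0, 0, 0]
  turn:
    - [0, 0, 0]
    - [0, 0, 0]
    - [0, 0, 0]
    - [0, 0, 0]
    - [0, 0, 0]
    - [0, 0, 0]
    - [0, 0, 0]
    - [0, 0, 0]
    - [0, 0, 0]
    - [0, 0, 0]
    - [0, 0, 0]
    - [0, 0, 0]

```text
time_s: 21.25
position: [0.5429, -0.4254, 0.1323]
tool_rot: [[-0.955, 0.297, -0.001], [0.297, 0.955, 0.001], [0.001, 0.0, -1.0]]
ft_force: [0.4, -0.0, -0.5]
grip_width: 0.05
gripper_force: 0.0
```

Emit:
move_arm:
  jaw: [5, 5, 5, 5]
  dp:
    - [0, 0, 0]
    - [0, 0, 0]
    - [0, 0, 0]
    - [0, 0, 0]
  turn:
    - [0, 0, 0]
    - [0, 0, 0]
    - [0, 0, 0]
    - [0, 0, 0]

```text
time_s: 21.58
position: [0.5442, -0.4223, 0.1338]
tool_rot: [[-0.956, 0.293, 0.0], [0.293, 0.956, 0.0], [-0.0, 0.0, -1.0]]
ft_force: [0.0, 0.3, 0.8]
grip_width: 0.0502
gripper_force: 0.0
```

Run:
```python
from go import *
delta(*T["rv"],.012)
r,im=circ(*T["rv"],.015,.012,.044);print(r);save("w9.png",im)
```

```text
t 21.5833 pos [ 0.5442 -0.4223  0.1338] d_tool_cm [-0.0569 -0.2628 12.1806] F [0.0241 0.2943 0.7784] grip 0.0501798871466736 0.0
(403, array([ 0.5443, -0.4256]), np.float64(0.04383560807514231))
```

View pics/w9.png

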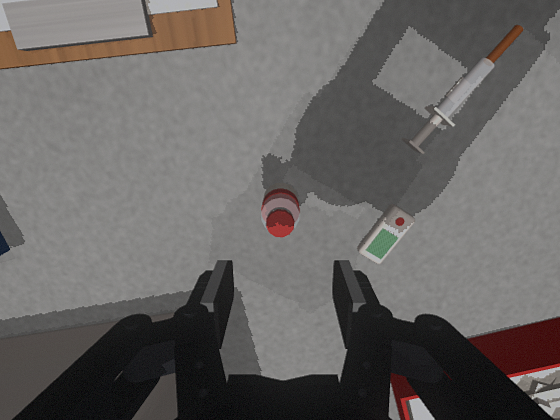

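The red vial is at (280,213). The thermometer at (385,235) and the grey box at lower left are clear of the fingers.

Emit:
move_arm:
  jaw: [5, 5, 5, 5, 5, 5, 5, 2, 2, 2, 2, 2]
  dp:
    - [-0.03, -0.28, 2.0]
    - [0, 0, 3]
    - [0, 0, 3]
    - [0, 0, 2.5]
    - [0, 0, 1.0]
    - [0, 0, 0.5]
    - [0, 0, 0]
    - [0, 0, 0]
    - [0, 0, 0]
    - [0, 0, 0]
    - [0, 0, 0]
    - [0, 0, 0]
  turn:
    - [0, 0, 0]
    - [0, 0, 0]
    - [0, 0, 0]
    - [0, 0, 0]
    - [0, 0, 0]
    - [0, 0, 0]
    - [0, 0, 0]
    - [0, 0, 0]
    - [0, 0, 0]
    - [0, 0, 0]
    - [0, 0, 0]
    - [0, 0, 0]
  force: 30

```text
time_s: 22.63
position: [0.544, -0.4271, 0.0154]
tool_rot: [[-0.956, 0.294, 0.003], [0.294, 0.956, -0.002], [-0.003, -0.002, -1.0]]
ft_force: [-0.3, 0.9, 6.1]
grip_width: 0.0291
gripper_force: 30.2
```

Emit:
move_arm:
  jaw: [2, 2]
  dp:
    - [0, 0, 0]
    - [0, 0, 0]
  turn:
    - [0, 0, 0]
    - [0, 0, 0]

```text
time_s: 22.8
position: [0.544, -0.4271, 0.0155]
tool_rot: [[-0.956, 0.294, 0.003], [0.294, 0.956, -0.003], [-0.003, -0.002, -1.0]]
ft_force: [0.3, 0.2, 7.0]
grip_width: 0.0292
gripper_force: 30.2
```

Run:
```python
from go import *
delta(*T["rh"])
```

```text
t 22.8 pos [ 0.544  -0.4271  0.0155] d_tool_cm [10.0162 62.4247 -0.1355] F [0.2548 0.1762 6.9905] grip 0.02924032567032948 30.23157062998507
```

Emit:
move_arm:
  jaw: [2, 2, 2, 2, 2, 2, 2, 2, 2, 2, 2, 2]
  dp:
    - [0, 0, -1]
    - [0, 0, -2]
    - [0, 0, -3]
    - [0, 0, -3]
    - [0.2, 1, -1]
    - [0.4, 2.4, 0]
    - [0.6, 3.8, 0]
    - [0.6, 3.8, 0]
    - [0.6, 3.8, 0]
    - [0.6, 3.8, 0]
    - [0.6, 3.8, 0]
    - [0.6, 3.8, 0]
  turn:
    - [0, 0, 0]
    - [0, 0, 0]
    - [0, 0, 0]
    - [0, 0, 0]
    - [0, 0, 0]
    - [0, 0, 0]
    - [0, 0, 0]
    - [0, 0, 0]
    - [0, 0, 0]
    - [0, 0, 0]
    - [0, 0, 0]
    - [0, 0, 0]

```text
time_s: 23.8
position: [0.5798, -0.1613, 0.1136]
tool_rot: [[-0.956, 0.294, -0.0], [0.294, 0.956, 0.0], [0.0, 0.0, -1.0]]
ft_force: [0.4, -0.7, -0.6]
grip_width: 0.0291
gripper_force: 29.7
```

Emit:
move_arm:
  jaw: [2, 2, 2, 2, 2, 2, 2, 2, 2, 2, 2, 2]
  dp:
    - [0.6, 3.8, 0]
    - [0.6, 3.8, 0]
    - [0.6, 3.8, 0]
    - [0.6, 3.8, 0]
    - [0.6, 3.8, 0]
    - [0.6, 3.8, 0]
    - [0.6, 3.8, 0]
    - [0.6, 3.8, 0]
    - [0.6, 2.8, 0]
    - [0.4, 2.0, 0]
    - [0.2, 1.0, 0]
    - [0, 0, 0]
  turn:
    - [0, 0, 0]
    - [0, 0, 0]
    - [0, 0, 0]
    - [0, 0, 0]
    - [0, 0, 0]
    - [0, 0, 0]
    - [0, 0, 0]
    - [0, 0, 0]
    - [0, 0, 0]
    - [0, 0, 0]
    - [0, 0, 0]
    - [0, 0, 0]

```text
time_s: 24.8
position: [0.6288, 0.2019, 0.1132]
tool_rot: [[-0.956, 0.292, -0.0], [0.292, 0.956, 0.0], [0.0, 0.0, -1.0]]
ft_force: [-0.1, -0.2, -0.2]
grip_width: 0.029
gripper_force: 29.7
```

Emit:
move_arm:
  jaw: [2, 2, 2]
  dp:
    - [0, 0, 0]
    - [0, 0, 0]
    - [0, 0, 0]
  turn:
    - [0, 0, 0]
    - [0, 0, 0]
    - [0, 0, 0]

```text
time_s: 25.05
position: [0.6296, 0.1984, 0.1135]
tool_rot: [[-0.955, 0.296, -0.0], [0.296, 0.955, -0.0], [0.0, -0.0, -1.0]]
ft_force: [0.7, -0.8, -0.1]
grip_width: 0.0292
gripper_force: 29.7
```

Run:
```python
from go import *
delta(*T["rh"],.0205)
st=observe();im,D=cams.get_image("wrist");save("w10.png",im);C=cloud("wrist",D,st)
hs=cv2.cvtColor(im,cv2.COLOR_RGB2HSV)
h=hs[...,0];m=(hs[...,1]>130)&((h<8)|(h>170))&(C[...,2]<.025)&(D>0)&(np.hypot(C[...,0]-.632,C[...,1]-.199)<.045);q=C[m];print(m.sum(),q.min(0),q.max(0))
```

```text
t 25.05 pos [0.6296 0.1984 0.1135] d_tool_cm [-0.2164  0.1279  9.3039] F [ 0.6766 -0.8486 -0.109 ] grip 0.029199222730666725 29.74697076540906
3398 [0.6033 0.1708 0.0037] [0.6601 0.2271 0.0127]
```

View pics/w10.png

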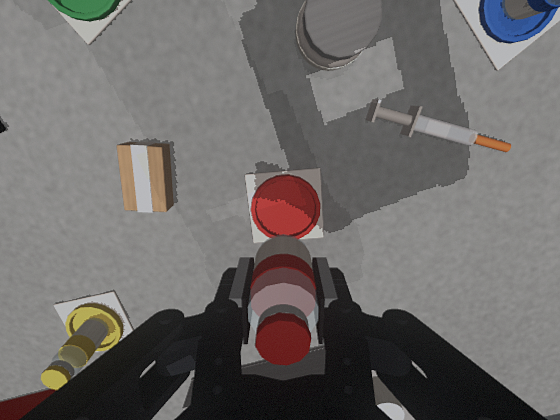

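The red vial is over its dish, centred at image (286,207). The yellow and blue vials are seen standing in their dishes.

Emit:
move_arm:
  jaw: [2, 2, 2, 2, 2, 2, 2, 2, 2, 2, 2]
  dp:
    - [-0.2, 0.05, 2.0]
    - [0, 0, 3]
    - [0, 0, 2.5]
    - [0, 0, 1.0]
    - [0, 0, 0.4]
    - [0, 0, 0.2]
    - [0, 0, 0.1]
    - [0, 0, 0.08]
    - [0, 0, 0]
    - [0, 0, 0]
    - [0, 0, 0]
  turn:
    - [0, 0, 0]
    - [0, 0, 0]
    - [0, 0, 0]
    - [0, 0, 0]
    - [0, 0, 0]
    - [0, 0, 0]
    - [0, 0, 0]
    - [0, 0, 0]
    - [0, 0, 0]
    - [0, 0, 0]
    - [0, 0, 0]

```text
time_s: 26.02
position: [0.6317, 0.1999, 0.0212]
tool_rot: [[-0.956, 0.294, 0.001], [0.294, 0.956, 0.0], [-0.001, 0.0, -1.0]]
ft_force: [-0.3, 0.6, -0.7]
grip_width: 0.0292
gripper_force: 29.7
```

Emit:
move_arm:
  jaw: [2, 2, 2, 2]
  dp:
    - [0, 0, 0.08]
    - [0, 0, 0.05]
    - [0, 0, 0]
    - [0, 0, 0]
  turn:
    - [0, 0, 0]
    - [0, 0, 0]
    - [0, 0, 0]
    - [0, 0, 0]

```text
time_s: 26.35
position: [0.6318, 0.1999, 0.0205]
tool_rot: [[-0.956, 0.294, 0.001], [0.294, 0.956, 0.0], [-0.001, 0.0, -1.0]]
ft_force: [-2.3, -1.0, 6.6]
grip_width: 0.0288
gripper_force: 30.4
```

Contact. I'll release and rise.

Emit:
move_arm:
  jaw: [3.5, 4, 5, 5, 5, 5, 5, 5, 5, 5, 5, 5]
  dp:
    - [0, 0, 0]
    - [0, 0, 0]
    - [0, 0, 0]
    - [0, 0, 0]
    - [0, 0, -1]
    - [0, 0, -2]
    - [0, 0, -3]
    - [0, 0, -3]
    - [0, 0, -3]
    - [0, 0, -3]
    - [0, 0, -2]
    - [0, 0, 0]
  turn:
    - [0, 0, 0]
    - [0, 0, 0]
    - [0, 0, 0]
    - [0, 0, 0]
    - [0, 0, 0]
    - [0, 0, 0]
    - [0, 0, 0]
    - [0, 0, 0]
    - [0, 0, 0]
    - [0, 0, 0]
    - [0, 0, 0]
    - [0, 0, 0]

```text
time_s: 27.35
position: [0.633, 0.2001, 0.1954]
tool_rot: [[-0.956, 0.294, 0.009], [0.294, 0.956, 0.001], [-0.009, 0.004, -1.0]]
ft_force: [-0.8, -0.1, -0.0]
grip_width: 0.0499
gripper_force: 0.0
```

Run:
```python
from h import *
from scipy.optimize import least_squares
np.set_printoptions(precision=3,suppress=True)
g=dict(red=(.632,.199,15),blue=(.5365,.395,12),green=(.433,.1175,15),yellow=(.694,-.010,12),black=(.478,-.108,15),jar=(.517,.267,24))
for n in("scene","side"):
    im,D=cams.get_image(n);save(n+"F.png",im);C=cloud(n,D).reshape(-1,3)
    for k,(x,y,r) in g.items():
        p=C[(np.hypot(C[:,0]-x,C[:,1]-y)<.028)&(C[:,2]>.017)];b=p[p[:,2]<.046]
        if len(b)<8: print(n,k,len(b));continue
        f=least_squares(lambda c:np.hypot(b[:,0]-c[0],b[:,1]-c[1])-r/1000,(x,y),loss="soft_l1",f_scale=.002)
        print(n,k,len(b),f.x,"top",p[:,2].max())
a=cv2.imread("pics/sceneF.png")[130:340,110:420];cv2.imwrite("pics/sceneFB.png",cv2.resize(a,None,fx=2.55,fy=2.55,interpolation=cv2.INTER_CUBIC))
```

```text
scene red 112 [0.632 0.2  ] top 0.49765888280115705
scene blue 71 [0.536 0.395] top 0.06950738028602721
scene green 96 [0.432 0.117] top 0.5464155712746863
scene yellow 97 [ 0.695 -0.01 ] top 0.06942082542700934
scene black 110 [ 0.478 -0.109] top 0.06848582749119492
scene jar 152 [0.515 0.27 ] top 0.501175887874028
side red 81 [0.63 0.2 ] top 0.4922690671547165
side blue 68 [0.535 0.397] top 0.06699509362428846
side green 81 [0.431 0.118] top 0.5390630231733653
side yellow 0
side black 82 [ 0.477 -0.109] top 0.06701722463410742
side jar 150 [0.517 0.265] top 0.49757197909260487
```

View pics/sceneFB.png

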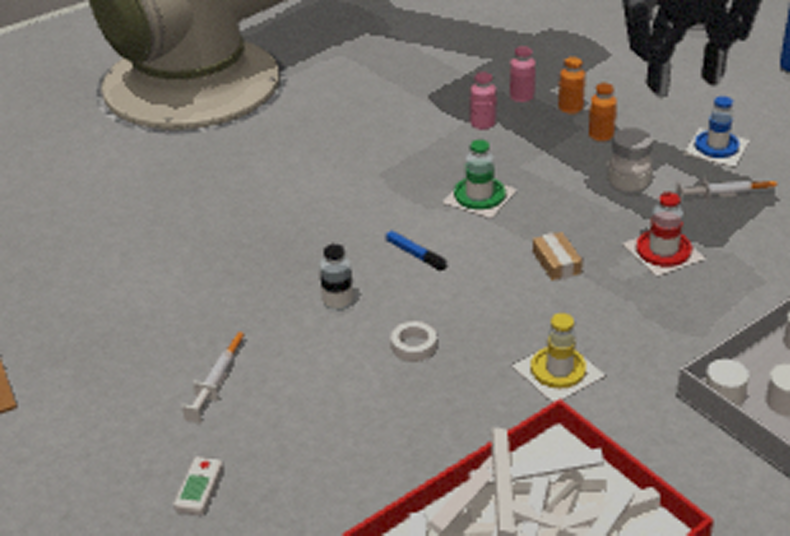

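All four vials stand upright in the dishes of their own colour. The black vial and the jar have not moved, and the gripper is clear of everything.

```bash
python3 -c "
from rig import ticket
print(ticket.close_job())"
```

```text
the job is handed in; nothing more can be done
None
```

The job is handed in: the red, blue, green and yellow vials stand upright in the dishes of their own colour, and the black-capped vial, the white jar and the look-alikes were left where they stood.

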